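# Bring the speaker level down to off, then up to the third click

### The arm

A 6-joint arm with a two-finger parallel gripper is mounted at the origin on the work surface. World frame = base frame: x ahead of the robot, y to its left, z up, the work surface at z = 0. Lengths are in m, angles in rad, forces in N, time in s.
With the tool pointing down it reaches from about 0.375 to 0.9 m from the base axis. Payload 3.1 kg.
Tool frame: the origin (TCP) lies midway between the tips of the shut fingers; the grasp point (between the pads) lies 19 mm behind it (grip_depth is the distance from the TCP to the grasp point, in m); y points along the fingers, z is the direction in which the jaws open and shut, and the axes are right-handed (so a half turn about y gives the same grasp; the last joint's range is limited). The gripper opens to 85 mm and grips with 20 to 120 N. Pads are 22 mm wide; open, the fingers measure 114 mm over their backs; the gripper's body (76 mm by 85 mm) begins 54 mm behind the grasp point. The pads swing forward as they close: fully open they stand 13 mm farther back than shut.
Start: joints at [-1.435, 0.527, 1.433, -0, 1.181, -0.178], TCP at [0.193, -0.594, 0.231] pointing down, gripper open.
Joint ranges: [-3.08, 3.08], [-0.75, 2.2], [0.22, 2.44], [-1.43, 4.57], [0, 2.65], [-2.85, 2.85]. Speed limits (rad/s): [2.79, 2.79, 3.14, 3.14, 3.14, 3.14].

### API

Orientations are given as a unit quaternion [x, y, z, w].
In Python, from station import sense, snapshot, camera_model, sign_off, grip_depth gives the robot as it stands.
- The arm moves only by the tool play_rows, never from a script. Its argument "deltas" is a list of rows, each a list of 6 numbers: the shift along the tool's x, y, z in m, then the turn, a rotation vector about the tool's x, y, z in rad. A call has 1 to 12 rows; each row is the pose to reach, as a shift and turn from the pose commanded when the call began, along the tool's axes at that moment; what a row does not reach only later rows make up. A row lasts 1/10 s, in which the tool goes at most 50 mm and 8.59 degrees, less where a joint would pass 70% of its speed; a pose out of reach is approached as far as the arm can. A call with a gripper value outside its range is refused whole. "gripper" is the finger opening in m, from 0 to 0.0854, set as the call begins (left out, the last holds). The fingers move at their own pace and stop on an object; "force" is the grip in N (left out, the last holds). Time passes only in rows, so rows that repeat a pose let the fingers close. It gives the time, the measured TCP pose, the force and the opening at its end, in the units of the state.
- sense(): the state, without advancing time (a new reading comes with each control period).
- snapshot(name): name is "scene" or "side" or "wrist"; returns the picture (420x560x3 uint8, red, green, blue); there is no depth.
- camera_model(name): a dict with "fx", "fy", "cx", "cy" (pixels), "distortion" ([k1, k2, p1, p2, k3] as OpenCV has them; the pictures are not rectified), "camera_from_world" (4x4, takes a point from world to camera coordinates). Camera axes: x right, y up, looking along -z (the intrinsics and any distortion apply to the point x, -y, -z); pixel columns grow to the right and rows downward; lengths in m; the calibration is good to about 2 mm. A picture is of the moment at which its call begins: read the wrist's pose just before it. camera_model takes no time and is no camera call; for the wrist camera it gives the pose at the moment of the call.
- sign_off(): hands the job in, once; it reports no verdict.
The state is a dict: "t": time; "q": joint angles; "qd": joint speeds; "tau": joint torques, N m; "tcp_pos": TCP position; "tool_rot": TCP orientation; "force": force on the tool from outside, world axes, zero at the start; "ft_torque": the same for the moment, N m; "finger_gap": opening from 0.0 (shut) to 1.0 (fully open).
Only numpy, scipy, OpenCV 4.12 (cv2) and the standard library are available. Lean on these libraries where they do the work, as an engineer would, in place of code of your own. Each camera call takes 0.05 s, during which the arm holds its last target.

### The job

The desk speakers were left turned up. With a fingertip, slide the big level lever on the grey speaker controller all the way back to its off stop, then push it up again, counting the clicks, and leave it seated in the third click above off. Push only: do not grip or force the lever, and leave the controller, its small selector lever and the things standing around where they are.

Things in the scene. Friction and masses are not known exactly. Their poses are not given: they have to be found in the camera images.
- controller: Speaker level controller: grey metal box on rubber feet, 190 (x) by 210 (y) by 56 mm high, 3 kg, loose on the desk (sideways pushes over some 20 N slide it). Origin: centre of its underside, on the desk. x points from its aluminium front plate (robot side) to its rear, y to its left, z up. A fixed round trimmer, 23 mm across and 14 mm high, stands on its flat top at x -5, y +65 mm.
- level (a joint): Lever travel from off, m, growing along the controller's +x (to the rear). Sprung detents at 0 (off), 0.012, 0.024, 0.036, 0.048, 0.060, 0.072 (clicks one to six); stops 1.5 mm beyond the end ones. It starts in click four, five or six. Leaving a detent takes about 4 N; half-way to the next the lever snaps on by itself into that one and stays.
- selector (a joint): The small selector lever in the short slot on the left half of the controller's top: 0 at its front end, 0.012 at its rear end, m. It starts at 0 and is left alone.
- selector_cap (a point): Centre of the selector lever's black cap, 8 x 10 x 9 mm, top 11 mm above the controller's top; at x = -61, y = +65 mm in the controller's frame.
- balm_jar: Small jar with a brass lid, 40 mm across, 32 mm high, standing loose on the rear left part of the controller's top. Origin: centre of its underside.
- pump_bottle: White hand-pump bottle, 54 mm across, 171 mm high, standing on the desk to the right of the controller. Origin: centre of its underside.
- mouse: Black computer mouse, 104 x 60 x 33 mm, on the desk to the left of the controller. Origin: centre of its underside.
- level_cap (a point): Centre of the level lever's cap: the big black block, 14 mm along the slot, 26 across, 22 high, white line over its top; underside 3 mm, top 25 mm, this point 14 mm above the controller's top. It travels with the lever.
- slot_off (a point): Point on the controller's top (56 mm up, x -36, y -45 mm in its frame) under the lever's cap at off. From here the dark slot runs 72 mm along the controller's +x, with seven pairs of white ticks 12 mm apart, one pair per detent, growing longer from off (front) to loudest (rear).

How it is judged:
By the outcome, as a careful person would: the job done as asked, in the order asked, and still so for the second after the job is handed in, with the robot touching nothing.
It also fails if it takes over 72 s, if anything falls off the work surface, if the arm or the gripper's body presses on something with over 40 N, if the wrist force passes 120 N, or if a joint passes its speed limit or range.

## Working session

There is one attempt and no reset: what is moved stays moved. The work goes in short steps, Python scripts to look and compute and a tool call to move; the robot and the scene stay as the last step left them, time stands still between calls to the robot, and variables do not carry over. Pictures are saved under pics/ and viewed, and the job is handed in when it is done.

Besides the shell and the picture viewer there is one more tool, called after "Call:" by a JSON object that holds its "api" and its "payload", one argument or row to a line. play_rows: Moves the arm, as the interface text tells. Its arguments: {"type":"object","properties":{"deltas":{"type":"array"},"gripper":{"type":"number"},"force":{"type":"number"}},"required":["deltas"]}

```bash
mkdir -p pics; ls; python3 - <<'E'
from station import *
import cv2,json
print(sense()); print(grip_depth)
for n in("scene","side","wrist"):
    cv2.imwrite(f"pics/{n}0.png",snapshot(n)[:,:,::-1])
    m=camera_model(n); print(n,m)
E
```

```text
pics
{'t': 0.0, 'q': array([-1.43550222e+00,  5.28469107e-01,  1.43391524e+00, -6.82157952e-07,
        1.18138733e+00, -1.78511463e-01]), 'qd': array([-0.00039245,  0.00020019, -0.00041493, -0.0012558 ,  0.00109019,
        0.00010378]), 'tau': array([ 4.35097800e-04, -4.42346728e+01, -1.78024793e+01, -2.47115258e-04,
        8.23646929e-03,  4.20457440e-06]), 'tcp_pos': array([ 0.19284776, -0.59374717,  0.23032769]), 'tool_rot': array([-0.11047596,  0.69919047, -0.69765002,  0.11050881]), 'force': array([-0.48940328, -0.01081762, -0.01954042]), 'ft_torque': array([-0.02864527,  0.05968698,  0.02971714]), 'finger_gap': 0.998837434125291}
0.0187
scene {'fx': 521.4988680707397, 'fy': 521.4988680707397, 'cx': 273.9837141022847, 'cy': 208.27233340317395, 'distortion': array([-0.04165697,  0.        ,  0.        ,  0.        ,  0.        ]), 'camera_from_world': array([[ 0.12180404,  0.99254373,  0.0045518 , -0.12994021],
       [-0.82444449,  0.09861936,  0.55728404,  0.45906107],
       [ 0.55267989, -0.07163216,  0.83030945, -1.29431374],
       [ 0.        ,  0.        ,  0.        ,
[... 244 characters left out ...]
94461558, -0.32736757,  0.02306238, -0.55251143],
       [ 0.14818492,  0.48817635,  0.86007272, -0.17518456],
       [-0.29281842, -0.80902059,  0.50964993, -0.73475921],
       [ 0.        ,  0.        ,  0.        ,  1.        ]])}
wrist {'fx': 377.95424378206366, 'fy': 377.95424378206366, 'cx': 276.96807840535695, 'cy': 202.15791607925945, 'distortion': array([-0.07362118,  0.        ,  0.        ,  0.        ,  0.        ]), 'camera_from_world': array([[ 0.30806393, -0.95135868, -0.00364414, -0.62448137],
       [ 0.90856555,  0.29533855, -0.29543827,  0.03778187],
       [ 0.28214402,  0.08770294,  0.95535488, -0.37994469],
       [ 0.        ,  0.        ,  0.        ,  1.        ]])}
```

View pics/scene0.png

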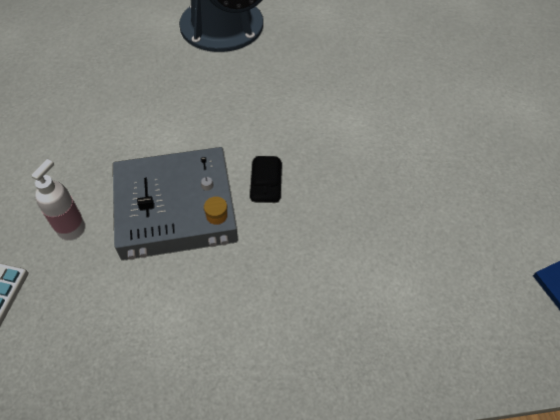

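View pics/side0.png

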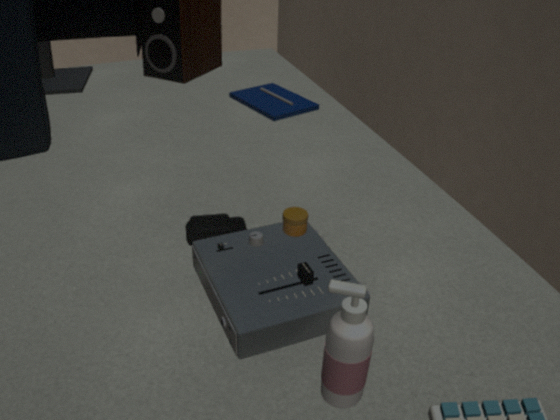

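View pics/wrist0.png

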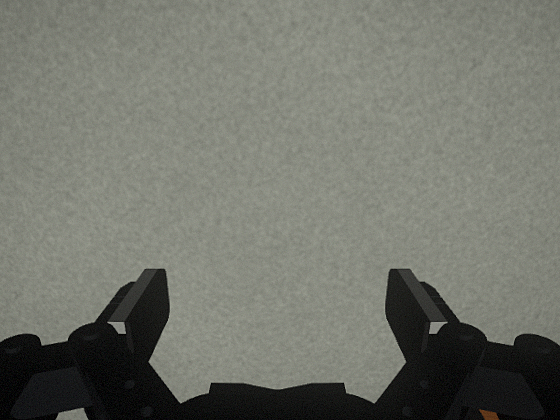

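The scene view shows the controller at about px (175,200). The level cap is at (146,203), the slot runs about (146,178)-(148,217), the bottle is at (60,210), the jar at (216,209) and the mouse at (266,179). Next I'll enlarge both views.

```bash
cat > h.py <<'E'
import numpy as np,cv2
from station import *
def ray(m,px):
    K=np.array([[m['fx'],0,m['cx']],[0,m['fy'],m['cy']],[0,0,1]])
    u=cv2.undistortPoints(np.array([[px]],float),K,m['distortion'])[0,0]
    T=m['camera_from_world'];R=T[:3,:3];o=-R.T@T[:3,3]
    d=R.T@np.array([u[0],-u[1],-1]);return o,d/np.linalg.norm(d)
def onz(m,px,z):
    o,d=ray(m,px);return o+d*(z-o[2])/d[2]
def tri(m1,p1,m2,p2):
    o1,d1=ray(m1,p1);o2,d2=ray(m2,p2)
    s=np.linalg.lstsq(np.c_[d1,-d2],o2-o1,rcond=None)[0]
    a=o1+s[0]*d1;b=o2+s[1]*d2;return (a+b)/2,np.linalg.norm(a-b)
def proj(m,P):
    T=m['camera_from_world'];c=T[:3,:3]@np.asarray(P,float)+T[:3,3]
    K=np.array([[m['fx'],0,m['cx']],[0,m['fy'],m['cy']],[0,0,1]])
    return cv2.projectPoints(np.array([[c[0],-c[1],-c[2]]]),np.zeros(3),np.zeros(3),K,m['distortion'])[0].ravel()
E
python3 - <<'E'
import cv2
a=cv2.imread('pics/scene0.png')[140:265,100:250]
cv2.imwrite('pics/scene0z.png',cv2.resize(a,None,fx=4.8,fy=4.8,interpolation=cv2.INTER_CUBIC))
a=cv2.imread('pics/side0.png')[200:365,180:380]
cv2.imwrite('pics/side0z.png',cv2.resize(a,None,fx=3.6,fy=3.6,interpolation=cv2.INTER_CUBIC))
E
```

```text
(no output)
```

View pics/scene0z.png

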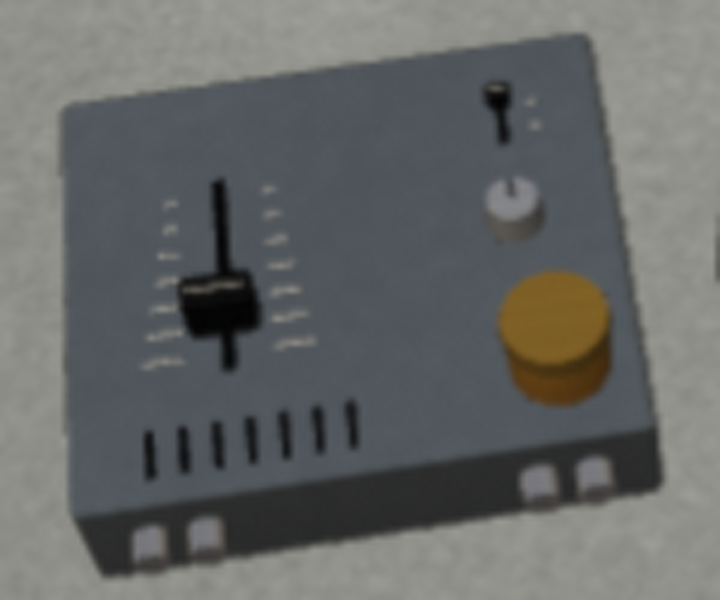

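View pics/side0z.png

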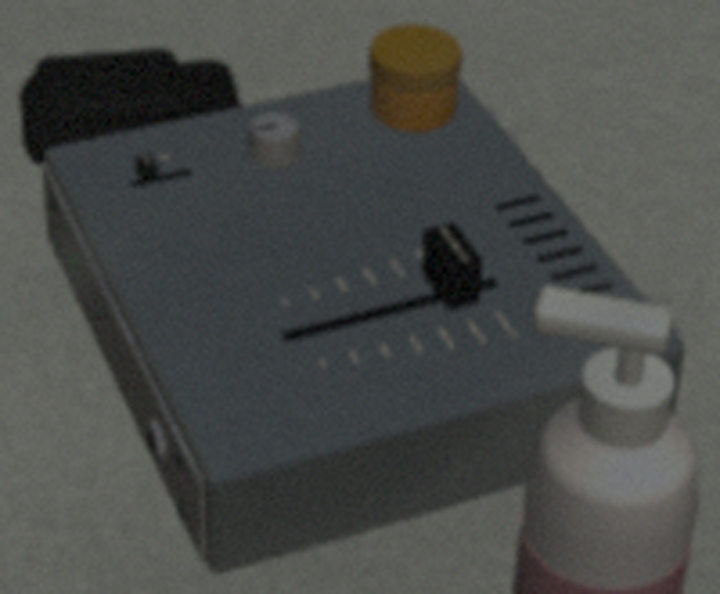

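```bash
python3 - <<'E'
from h import *
S=camera_model('scene');D=camera_model('side')
s=lambda x,y:(100+(x+.5)/4.8-.5,140+(y+.5)/4.8-.5)
d=lambda x,y:(180+(x+.5)/3.6-.5,200+(y+.5)/3.6-.5)
P={'FR':((62,105),(208,480)),'FL':((590,35),(45,150)),'RL':((655,430),(462,85)),'RR':((72,517),None),
'slotF':((218,180),(285,335)),'slotR':((230,370),(495,284)),'line':((212,287),(452,245)),'sel':((497,90),(148,158)),'trim':((513,196),(272,125))}
for k,(a,b) in P.items():
    z=.081 if k=='line' else .067 if k=='sel' else .07 if k=='trim' else .056
    print(k,'plane',onz(S,s(*a),z).round(4),onz(D,d(*b),z).round(4) if b else '', *( [x.round(4) for x in tri(S,s(*a),D,d(*b))] if b else []))
q=[onz(S,s(*P[k][0]),.056)[:2] for k in('FR','FL','RL','RR')]
c=np.mean(q,0);ex=(q[2]+q[3]-q[0]-q[1]);print('centre',c,'yaw',np.degrees(np.arctan2(ex[1],ex[0])),np.linalg.norm(ex)/2,np.linalg.norm(q[1]-q[0]),np.linalg.norm(q[2]-q[3]))
th=np.arctan2(ex[1],ex[0]);R=np.array([[np.cos(th),-np.sin(th)],[np.sin(th),np.cos(th)]])
for k,z in (('slotF',.056),('slotR',.056),('line',.081),('sel',.067),('trim',.07)):
    for M,f,i in((S,s,0),(D,d,1)): print(k,(R.T@(onz(M,f(*P[k][i]),z)[:2]-c)).round(4))
a=cv2.imread('pics/scene0.png')
for nm,p in (('jar',(555/4.8+100,318/4.8+140)),('pumphead',(43,168)),('bottlebase',(68,228))): print(nm,onz(S,p,{'jar':.088,'pumphead':.171,'bottlebase':.01}[nm]))
E
```

```text
FR plane [ 0.4601 -0.2319  0.056 ] [ 0.4579 -0.2302  0.056 ] [ 0.4587 -0.2313  0.0559] 0.0026
FL plane [ 0.4492 -0.0238  0.056 ] [ 0.4454 -0.0254  0.056 ] [ 0.4464 -0.0234  0.0538] 0.0017
RL plane [ 0.6367 -0.0131  0.056 ] [ 0.6322 -0.0314  0.056 ] [ 0.6355 -0.0156  0.048 ] 0.0082
RR plane [ 0.6481 -0.2191  0.056 ] 
slotF plane [ 0.5048 -0.1703  0.056 ] [ 0.506  -0.1667  0.056 ] [ 0.5056 -0.1695  0.0579] 0.0013
slotR plane [ 0.5928 -0.1646  0.056 ] [ 0.5921 -0.1631  0.056 ] [ 0.5923 -0.1641  0.0563] 0.0014
line plane [ 0.5731 -0.1664  0.081 ] [ 0.5722 -0.1644  0.081 ] [ 0.5725 -0.1658  0.0814] 0.0019
sel plane [ 0.4823 -0.0612  0.067 ] [ 0.482  -0.0583  0.067 ] [ 0.4822 -0.0607  0.068 ] 0.0018
trim plane [ 0.5367 -0.0574  0.07  ] [ 0.5363 -0.0548  0.07  ] [ 0.5363 -0.0569  0.0707] 0.0017
centre [ 0.54854438 -0.12195121] yaw 3.582116999029574 0.1880761032723975 0.2083860733740616 0.20635233081523566
slotF [-0.0467 -0.0455]
slotF [-0.0453 -0.042 ]
slotR [ 0.0415 -0.0453]
slotR [ 0.0409 -0.0438]
line [ 0.0217 -0.0459]
line [ 0.021  -0.0438]
sel [-0.0623  0.0648]
sel [-0.0624  0.0677]
trim [-0.0078  0.0652]
trim [-0.0081  0.0678]
jar [ 0.60693383 -0.04354146  0.088     ]
pumphead [ 0.55787036 -0.30828227  0.171     ]
bottlebase [ 0.56922956 -0.3189908   0.01      ]
```

```bash
python3 - <<'E'
from h import *
from scipy.spatial.transform import Rotation as R
st=sense();r=R.from_quat(st['tool_rot']);print(r.as_matrix().round(3))
W=camera_model('wrist')['camera_from_world'];o=-W[:3,:3].T@W[:3,3];print('cam in tool',r.inv().apply(o-st['tcp_pos']))
th=np.radians(3.58);ex=np.array([np.cos(th),np.sin(th),0]);ey=np.array([-ex[1],ex[0],0])
for n,x in(('x+',ex),('x-',-ex),('y',ey),('-y',-ey)):
    y=np.array([0,0,-1.]);T=R.from_matrix(np.c_[x,y,np.cross(x,y)])
    dv=(r.inv()*T).as_rotvec();print(n,dv.round(4))
for tgt in ([.62,-.163,.2],[.61,-.164,.13]): print(r.inv().apply(np.array(tgt)-st['tcp_pos']).round(4))
E
```

```text
[[-0.951 -0.     0.309]
 [-0.309  0.002 -0.951]
 [-0.    -1.    -0.002]]
cam in tool [-0.07566943 -0.14131886  0.00120597]
x+ [-1.0000e-04 -2.8903e+00 -2.5000e-03]
x- [ 1.700e-03  2.513e-01 -1.000e-04]
y [1.5000e-03 1.8221e+00 1.3000e-03]
-y [ 1.3000e-03 -1.3195e+00 -1.4000e-03]
[-0.5393  0.0312 -0.278 ]
[-0.5294  0.1012 -0.28  ]
```

Call:
{"api": "play_rows", "payload": {
  "deltas": [
    [-0.03,0,-0.015,0,0.02,0],
    [-0.07,0,-0.036,0,0.04,0],
    [-0.11,0,-0.057,0,0.06,0],
    [-0.15,0,-0.077,0,0.08,0],
    [-0.19,0,-0.098,0,0.1,0],
    [-0.23,0,-0.119,0,0.12,0],
    [-0.27,0,-0.139,0,0.14,0],
    [-0.31,0,-0.16,0,0.16,0],
    [-0.35,0,-0.18,0,0.18,0],
    [-0.39,0,-0.201,0,0.2,0],
    [-0.43,0,-0.222,0,0.22,0],
    [-0.46,0,-0.237,0,0.2513,0]
  ],
  "gripper": 0,
  "force": 60
}}

```text
t: 1.35
tcp_pos: [0.5587, -0.2245, 0.2311]
tool_rot: [-0.022, 0.707, -0.707, 0.022]
force: [-0.7, -0.5, -0.0]
finger_gap: -0.0
```

```bash
python3 - <<'E'
from h import *
from scipy.spatial.transform import Rotation as R
st=sense();r=R.from_quat(st['tool_rot']);print(st['t'],st['tcp_pos'],st['finger_gap'],st['force'],r.as_matrix().round(3))
print(r.inv().apply(np.array([.615,-.163,.13])-st['tcp_pos']).round(4))
E
```

```text
1.35 [ 0.55871257 -0.22454564  0.23106117] -0.0003832874413000884 [-0.65518728 -0.47581834 -0.01013831] [[-0.998 -0.     0.063]
 [-0.063  0.001 -0.998]
 [ 0.    -1.    -0.001]]
[-0.0601  0.1011 -0.0578]
```

Call:
{"api": "play_rows", "payload": {
  "deltas": [
    [-0.02,0.02,-0.019,0,0,0],
    [-0.04,0.045,-0.039,0,0,0],
    [-0.06,0.07,-0.058,0,0,0],
    [-0.06,0.1,-0.058,0,0,0],
    [-0.06,0.1,-0.058,0,0,0],
    [-0.06,0.1,-0.058,0,0,0]
  ]
}}

```text
t: 1.95
tcp_pos: [0.6131, -0.1654, 0.1309]
tool_rot: [-0.023, 0.707, -0.707, 0.021]
force: [1.0, 0.2, 0.5]
finger_gap: 0.001
```

```bash
python3 - <<'E'
from h import *
st=sense();print(st['tcp_pos'],st['force'])
for n in("scene","side","wrist"): cv2.imwrite(f"pics/{n}1.png",snapshot(n)[:,:,::-1])
print(camera_model('wrist'))
a=cv2.imread('pics/scene1.png')[100:265,80:260]
b=cv2.imread('pics/side1.png')[170:335,200:380]
cv2.imwrite('pics/z1.png',np.hstack([cv2.resize(x,(400,367),interpolation=cv2.INTER_CUBIC) for x in(a,b)]))
E
```

```text
[ 0.61312897 -0.16535616  0.13090229] [1.02095163 0.19006584 0.47349992]
{'fx': 377.95424378206366, 'fy': 377.95424378206366, 'cx': 276.96807840535695, 'cy': 202.15791607925945, 'distortion': array([-0.07362118,  0.        ,  0.        ,  0.        ,  0.        ]), 'camera_from_world': array([[ 6.08303226e-02, -9.98148024e-01, -4.40809451e-04,
        -2.04364730e-01],
       [ 9.54194482e-01,  5.82812516e-02, -2.93455595e-01,
        -5.68188177e-01],
       [ 2.92937813e-01,  1.74303805e-02,  9.55972604e-01,
        -4.61870711e-01],
       [ 0.00000000e+00,  0.00000000e+00,  0.00000000e+00,
         1.00000000e+00]])}
```

View pics/wrist1.png

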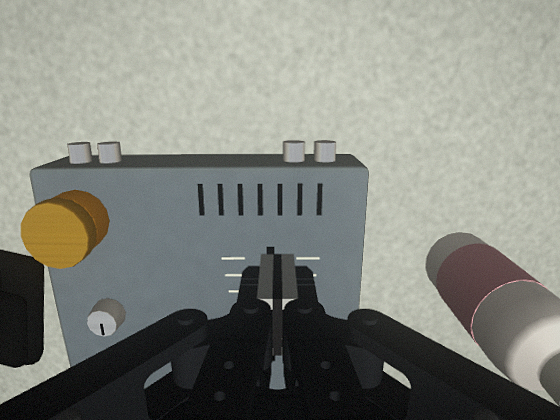

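View pics/z1.png

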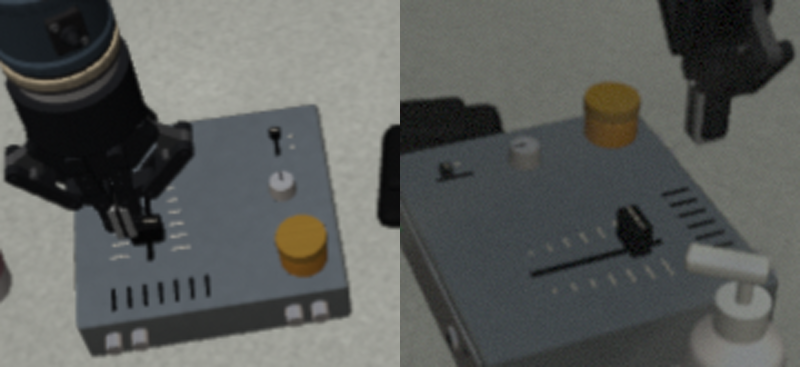

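The jaws are shut and pointing down. In the wrist view the tip is at (278,275), on the slot line just behind the cap. Next I'll lower it behind the cap.

Call:
{"api": "play_rows", "payload": {
  "deltas": [
    [0,0.015,-0.001,0,0,0],
    [0,0.03,-0.002,0,0,0],
    [0,0.045,-0.002,0,0,0],
    [0,0.055,-0.002,0,0,0],
    [0,0.065,-0.002,0,0,0],
    [0,0.065,-0.002,0,0,0],
    [0,0.065,-0.002,0,0,0]
  ]
}}

```text
t: 2.8
tcp_pos: [0.6135, -0.1634, 0.0659]
tool_rot: [-0.022, 0.707, -0.707, 0.022]
force: [0.2, 0.1, 0.2]
finger_gap: -0.003
```

```bash
cat > look.py <<'E'
import sys
from h import *
st=sense();print(st['t'],st['tcp_pos'].round(4),st['force'].round(2))
n=sys.argv[1]
a=snapshot('scene')[100:265,80:260,::-1];b=snapshot('side')[170:335,200:380,::-1]
cv2.imwrite(f'pics/z{n}.png',np.hstack([cv2.resize(x,(400,367),interpolation=cv2.INTER_CUBIC) for x in(a,b)]))
E
python3 look.py 2
```

```text
2.8 [ 0.6135 -0.1634  0.0659] [0.22 0.07 0.2 ]
```

View pics/z2.png

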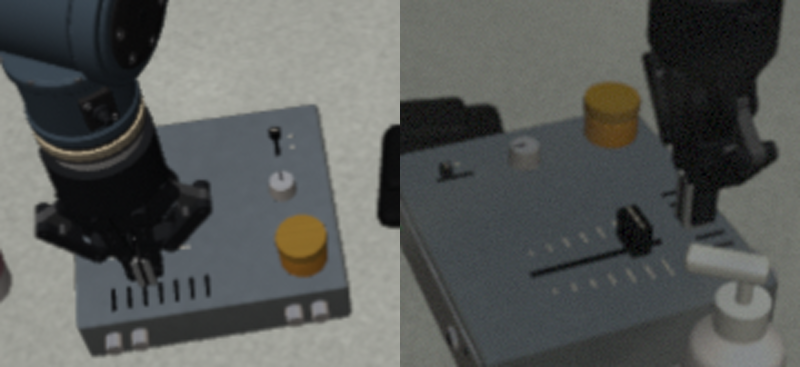

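The side view (right half) shows the tip at (688,200), just above the box top and clear behind the cap at (633,230). I'll push towards the front slowly.

Call:
{"api": "play_rows", "payload": {
  "deltas": [
    [0.003,0,0,0,0,0],
    [0.006,0,0,0,0,0],
    [0.009,0,0,0,0,0],
    [0.012,0,0,0,0,0],
    [0.015,0,0,0,0,0],
    [0.018,0,0,0,0,0],
    [0.02,0,0,0,0,0],
    [0.022,0,0,0,0,0],
    [0.024,0,0,0,0,0]
  ]
}}

```text
t: 3.8
tcp_pos: [0.59, -0.1649, 0.0664]
tool_rot: [0.021, -0.707, 0.707, -0.023]
force: [4.2, 1.0, -0.7]
finger_gap: 0.003
```

Call:
{"api": "play_rows", "payload": {
  "deltas": [
    [0.002,0,0,0,0,0],
    [0.004,0,0,0,0,0]
  ]
}}

```text
t: 4.0
tcp_pos: [0.5858, -0.1652, 0.0663]
tool_rot: [0.022, -0.707, 0.707, -0.022]
force: [1.0, 0.8, -0.0]
finger_gap: 0.001
```

Call:
{"api": "play_rows", "payload": {
  "deltas": [
    [0.002,0,0,0,0,0],
    [0.004,0,0,0,0,0]
  ]
}}

```text
t: 4.2
tcp_pos: [0.5807, -0.1654, 0.0662]
tool_rot: [-0.023, 0.707, -0.707, 0.022]
force: [0.3, 0.3, 0.2]
finger_gap: -0.004
```

Call:
{"api": "play_rows", "payload": {
  "deltas": [
    [0.003,0,0,0,0,0],
    [0.006,0,0,0,0,0],
    [0.009,0,0,0,0,0],
    [0.012,0,0,0,0,0],
    [0.015,0,0,0,0,0],
    [0.018,0,0,0,0,0],
    [0.021,0,0,0,0,0],
    [0.024,0,0,0,0,0],
    [0.027,0,0,0,0,0],
    [0.03,0,0,0,0,0],
    [0.033,0,0,0,0,0],
    [0.035,0,0,0,0,0]
  ]
}}

```text
t: 5.4
tcp_pos: [0.5457, -0.1676, 0.0662]
tool_rot: [-0.023, 0.707, -0.707, 0.022]
force: [0.8, 0.3, -0.5]
finger_gap: 0.0
```

Call:
{"api": "play_rows", "payload": {
  "deltas": [
    [0.002,0,0,0,0,0],
    [0.004,0,0,0,0,0],
    [0.006,0,0,0,0,0],
    [0.008,0,0,0,0,0]
  ]
}}

```text
t: 5.8
tcp_pos: [0.5391, -0.1681, 0.0663]
tool_rot: [0.022, -0.707, 0.707, -0.022]
force: [1.6, 0.2, -1.3]
finger_gap: -0.0
```

```bash
python3 look.py 3
```

```text
5.8 [ 0.5391 -0.1681  0.0663] [ 1.56  0.16 -1.3 ]
```

View pics/z3.png

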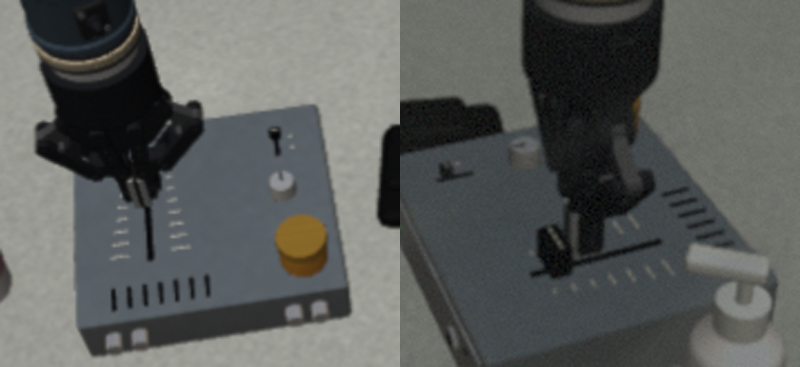

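The side view shows the cap at about (555,250), at or near the front tick. I'll ease it on to the stop.

Call:
{"api": "play_rows", "payload": {
  "deltas": [
    [0.002,0,0,0,0,0],
    [0.004,0,0,0,0,0]
  ]
}}

```text
t: 6.1
tcp_pos: [0.534, -0.1683, 0.0663]
tool_rot: [-0.023, 0.707, -0.707, 0.022]
force: [-0.0, -0.9, 0.6]
finger_gap: -0.0
```

Call:
{"api": "play_rows", "payload": {
  "deltas": [
    [0.001,0,0,0,0,0],
    [0.002,0,0,0,0,0]
  ]
}}

```text
t: 6.3
tcp_pos: [0.5322, -0.1685, 0.0663]
tool_rot: [-0.022, 0.707, -0.707, 0.022]
force: [-0.0, 0.4, 0.8]
finger_gap: -0.001
```

Call:
{"api": "play_rows", "payload": {
  "deltas": [
    [0.001,0,0,0,0,0],
    [0.001,0,0,0,0,0]
  ]
}}

```text
t: 6.5
tcp_pos: [0.5314, -0.1685, 0.0663]
tool_rot: [-0.022, 0.707, -0.707, 0.022]
force: [-0.1, -0.3, 0.7]
finger_gap: 0.003
```

Call:
{"api": "play_rows", "payload": {
  "deltas": [
    [0.001,0,0,0,0,0],
    [0.001,0,0,0,0,0]
  ]
}}

```text
t: 6.7
tcp_pos: [0.5308, -0.1687, 0.0664]
tool_rot: [0.022, -0.707, 0.707, -0.022]
force: [0.0, 0.5, 0.2]
finger_gap: -0.002
```

Call:
{"api": "play_rows", "payload": {
  "deltas": [
    [0.001,0,0,0,0,0],
    [0.001,0,0,0,0,0]
  ]
}}

```text
t: 6.9
tcp_pos: [0.5303, -0.1687, 0.0664]
tool_rot: [0.021, -0.707, 0.707, -0.023]
force: [1.5, 0.9, -0.6]
finger_gap: 0.003
```

Call:
{"api": "play_rows", "payload": {
  "deltas": [
    [0.001,0,0,0,0,0],
    [0.001,0,0,0,0,0]
  ]
}}

```text
t: 7.1
tcp_pos: [0.5294, -0.1688, 0.0664]
tool_rot: [0.021, -0.707, 0.707, -0.023]
force: [3.8, 2.2, -0.9]
finger_gap: 0.002
```

Call:
{"api": "play_rows", "payload": {
  "deltas": [
    [0.001,0,0,0,0,0],
    [0.001,0,0,0,0,0]
  ]
}}

```text
t: 7.3
tcp_pos: [0.5294, -0.1688, 0.0665]
tool_rot: [0.02, -0.707, 0.707, -0.023]
force: [6.0, 2.2, -3.5]
finger_gap: -0.001
```

Call:
{"api": "play_rows", "payload": {
  "deltas": [
    [0.001,0,0,0,0,0],
    [0.001,0,0,0,0,0]
  ]
}}

```text
t: 7.5
tcp_pos: [0.5294, -0.1689, 0.0665]
tool_rot: [0.019, -0.706, 0.707, -0.024]
force: [8.6, 3.5, -4.0]
finger_gap: -0.001
```

The stop is found: the tip stays at x 0.5294 while the force climbs to 8.6 N. I'll back off, lift, look, and go round to the front.

Call:
{"api": "play_rows", "payload": {
  "deltas": [
    [-0.008,0,0,0,0,0],
    [-0.02,0,0,0,0,0],
    [-0.02,-0.02,0,0,0,0],
    [-0.02,-0.045,0,0,0,0],
    [-0.02,-0.06,0,0,0,0],
    [-0.02,-0.06,0,0,0,0]
  ]
}}

```text
t: 8.1
tcp_pos: [0.548, -0.1683, 0.1284]
tool_rot: [0.021, -0.706, 0.708, -0.023]
force: [0.5, -0.8, 0.0]
finger_gap: -0.001
```

```bash
python3 look.py 4; python3 -c "
from h import *
cv2.imwrite('pics/w4.png',snapshot('wrist')[:,:,::-1])"
```

```text
8.1 [ 0.548  -0.1683  0.1284] [ 0.5  -0.77  0.04]
```

View pics/z4.png

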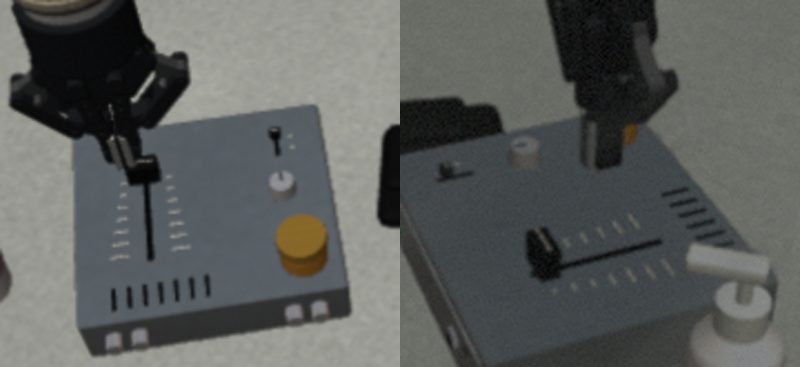

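The lever sits at the off end, with the cap over the front ticks and the slot clear behind it. The box hasn't moved. I'll go round to the front and lower.

Call:
{"api": "play_rows", "payload": {
  "deltas": [
    [0.025,0,0,0,0,0],
    [0.05,0,0,0,0,0],
    [0.073,0,0,0,0,0],
    [0.073,0,0,0,0,0],
    [0.073,0,0,0,0,0],
    [0.073,0.02,0,0,0,0],
    [0.073,0.04,0,0,0,0],
    [0.073,0.055,0,0,0,0],
    [0.073,0.062,0,0,0,0],
    [0.073,0.062,0,0,0,0]
  ]
}}

```text
t: 9.25
tcp_pos: [0.4741, -0.172, 0.0632]
tool_rot: [-0.023, 0.707, -0.706, 0.022]
force: [-0.8, 0.4, 0.3]
finger_gap: 0.005
```

```bash
python3 look.py 5
```

```text
9.25 [ 0.4741 -0.172   0.0632] [-0.78  0.41  0.32]
```

View pics/z5.png

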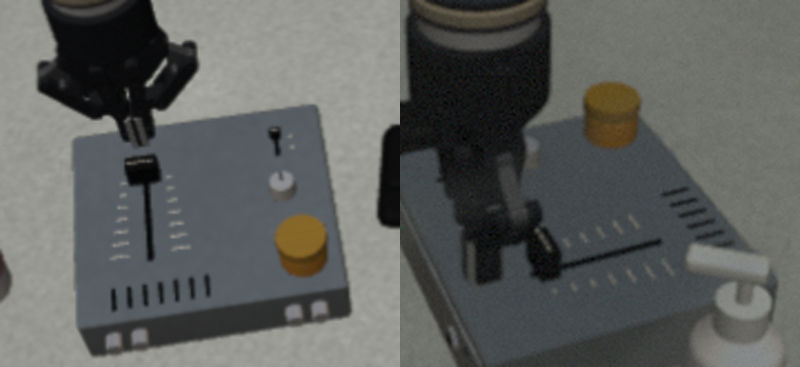

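The tip is in front of the cap, at scene (140,132) versus cap (143,168). Now I'll push to the rear and count clicks by force.

Call:
{"api": "play_rows", "payload": {
  "deltas": [
    [-0.004,-0.002,0,0,0,0],
    [-0.008,-0.003,0,0,0,0],
    [-0.012,-0.003,0,0,0,0],
    [-0.015,-0.003,0,0,0,0],
    [-0.017,-0.003,0,0,0,0],
    [-0.017,-0.003,0,0,0,0]
  ]
}}

```text
t: 9.95
tcp_pos: [0.4911, -0.1711, 0.0674]
tool_rot: [0.022, -0.707, 0.707, -0.022]
force: [0.4, -0.4, -0.0]
finger_gap: 0.003
```

Call:
{"api": "play_rows", "payload": {
  "deltas": [
    [-0.001,0,0,0,0,0],
    [-0.002,0,0,0,0,0]
  ]
}}

```text
t: 10.15
tcp_pos: [0.4925, -0.1709, 0.0672]
tool_rot: [-0.022, 0.707, -0.707, 0.022]
force: [0.2, -1.0, -0.1]
finger_gap: 0.0
```

Call:
{"api": "play_rows", "payload": {
  "deltas": [
    [-0.001,0,0,0,0,0],
    [-0.002,0,0,0,0,0]
  ]
}}

```text
t: 10.35
tcp_pos: [0.4947, -0.1708, 0.0673]
tool_rot: [-0.022, 0.707, -0.707, 0.022]
force: [0.1, -0.1, -0.1]
finger_gap: -0.002
```

Call:
{"api": "play_rows", "payload": {
  "deltas": [
    [-0.001,0,0,0,0,0],
    [-0.002,0,0,0,0,0]
  ]
}}

```text
t: 10.55
tcp_pos: [0.496, -0.1707, 0.0673]
tool_rot: [-0.023, 0.707, -0.707, 0.022]
force: [-3.6, -2.1, 1.9]
finger_gap: 0.001
```

Call:
{"api": "play_rows", "payload": {
  "deltas": [
    [-0.001,0,0,0,0,0],
    [-0.002,0,0,0,0,0]
  ]
}}

```text
t: 10.75
tcp_pos: [0.4983, -0.1706, 0.0673]
tool_rot: [-0.022, 0.707, -0.707, 0.022]
force: [-1.1, -0.8, 1.4]
finger_gap: -0.004
```

Call:
{"api": "play_rows", "payload": {
  "deltas": [
    [-0.001,0,0,0,0,0],
    [-0.002,0,0,0,0,0]
  ]
}}

```text
t: 10.95
tcp_pos: [0.5012, -0.1704, 0.0673]
tool_rot: [0.022, -0.707, 0.707, -0.022]
force: [-0.5, -0.5, -0.1]
finger_gap: -0.003
```

Call:
{"api": "play_rows", "payload": {
  "deltas": [
    [-0.002,0,0,0,0,0],
    [-0.004,0,0,0,0,0]
  ]
}}

```text
t: 11.15
tcp_pos: [0.5054, -0.1702, 0.0673]
tool_rot: [0.022, -0.707, 0.707, -0.022]
force: [-0.5, -0.2, 0.3]
finger_gap: -0.002
```

Call:
{"api": "play_rows", "payload": {
  "deltas": [
    [-0.001,0,0,0,0,0],
    [-0.002,0,0,0,0,0]
  ]
}}

```text
t: 11.35
tcp_pos: [0.507, -0.17, 0.0673]
tool_rot: [0.022, -0.707, 0.707, -0.022]
force: [0.3, -0.4, 0.6]
finger_gap: -0.004
```

Call:
{"api": "play_rows", "payload": {
  "deltas": [
    [-0.001,0,0,0,0,0],
    [-0.002,0,0,0,0,0]
  ]
}}

```text
t: 11.55
tcp_pos: [0.508, -0.1699, 0.0673]
tool_rot: [-0.023, 0.707, -0.707, 0.022]
force: [-3.0, -1.0, 3.2]
finger_gap: 0.003
```

Call:
{"api": "play_rows", "payload": {
  "deltas": [
    [-0.001,0,0,0,0,0],
    [-0.002,0,0,0,0,0]
  ]
}}

```text
t: 11.75
tcp_pos: [0.5102, -0.1698, 0.0673]
tool_rot: [-0.022, 0.707, -0.707, 0.022]
force: [-2.0, -1.0, 1.3]
finger_gap: -0.001
```

Call:
{"api": "play_rows", "payload": {
  "deltas": [
    [-0.001,0,0,0,0,0],
    [-0.002,0,0,0,0,0]
  ]
}}

```text
t: 11.95
tcp_pos: [0.5131, -0.1696, 0.0673]
tool_rot: [-0.022, 0.707, -0.707, 0.022]
force: [-0.3, 0.6, 0.5]
finger_gap: 0.003
```

Call:
{"api": "play_rows", "payload": {
  "deltas": [
    [-0.001,0,0,0,0,0],
    [-0.002,0,0,0,0,0]
  ]
}}

```text
t: 12.15
tcp_pos: [0.5153, -0.1697, 0.0674]
tool_rot: [0.022, -0.707, 0.707, -0.022]
force: [-0.5, 0.1, -0.4]
finger_gap: -0.0
```

Call:
{"api": "play_rows", "payload": {
  "deltas": [
    [-0.001,0,0,0,0,0],
    [-0.002,0,0,0,0,0]
  ]
}}

```text
t: 12.35
tcp_pos: [0.5169, -0.1695, 0.0673]
tool_rot: [0.022, -0.707, 0.707, -0.022]
force: [0.4, -0.2, -0.6]
finger_gap: -0.0
```

Two clicks are done, with force peaks at x 0.496 and 0.508. Now the third.

Call:
{"api": "play_rows", "payload": {
  "deltas": [
    [-0.001,0,0,0,0,0],
    [-0.002,0,0,0,0,0]
  ]
}}

```text
t: 12.55
tcp_pos: [0.5188, -0.1693, 0.0673]
tool_rot: [0.022, -0.707, 0.707, -0.022]
force: [-0.7, -1.5, -0.8]
finger_gap: -0.004
```

Call:
{"api": "play_rows", "payload": {
  "deltas": [
    [-0.001,0,0,0,0,0],
    [-0.002,0,0,0,0,0]
  ]
}}

```text
t: 12.75
tcp_pos: [0.5199, -0.1692, 0.0673]
tool_rot: [-0.023, 0.707, -0.707, 0.022]
force: [-2.8, -2.1, 1.0]
finger_gap: -0.002
```

Call:
{"api": "play_rows", "payload": {
  "deltas": [
    [-0.001,0,0,0,0,0],
    [-0.002,0,0,0,0,0]
  ]
}}

```text
t: 12.95
tcp_pos: [0.5222, -0.169, 0.0673]
tool_rot: [-0.022, 0.707, -0.707, 0.022]
force: [-1.6, -1.0, 1.4]
finger_gap: -0.001
```

Call:
{"api": "play_rows", "payload": {
  "deltas": [
    [-0.001,0,0,0,0,0],
    [-0.002,0,0,0,0,0]
  ]
}}

```text
t: 13.15
tcp_pos: [0.5251, -0.1689, 0.0673]
tool_rot: [-0.022, 0.707, -0.707, 0.022]
force: [-0.6, 0.2, -0.3]
finger_gap: -0.003
```

Call:
{"api": "play_rows", "payload": {
  "deltas": [
    [-0.001,0,0,0,0,0],
    [-0.002,0,0,0,0,0],
    [-0.002,0,0,0,0,0]
  ]
}}

```text
t: 13.45
tcp_pos: [0.5272, -0.1689, 0.0674]
tool_rot: [0.022, -0.707, 0.707, -0.022]
force: [0.1, -0.1, 0.2]
finger_gap: -0.0
```

The third snap is done and the force is zero. I'll back away, lift and check.

Call:
{"api": "play_rows", "payload": {
  "deltas": [
    [0.008,0,0,0,0,0],
    [0.018,0,0,0,0,0],
    [0.018,-0.02,0,0,0,0],
    [0.018,-0.05,0,0,0,0],
    [0.018,-0.08,0,0,0,0],
    [0.05,-0.12,0,0,0,0],
    [0.09,-0.14,0,0,0,0],
    [0.11,-0.15,0,0,0,0],
    [0.11,-0.15,0,0,0,0],
    [0.11,-0.15,0,0,0,0]
  ]
}}

```text
t: 14.45
tcp_pos: [0.4166, -0.1759, 0.2175]
tool_rot: [0.021, -0.707, 0.707, -0.022]
force: [-0.0, 0.1, 0.6]
finger_gap: 0.001
```

```bash
python3 - <<'E'
from h import *
st=sense();print(st['t'],st['tcp_pos'],st['force'])
for n in("scene","side","wrist"): cv2.imwrite(f"pics/{n}6.png",snapshot(n)[:,:,::-1])
a=cv2.imread('pics/scene6.png')[140:265,100:250]
cv2.imwrite('pics/scene6z.png',cv2.resize(a,None,fx=4.8,fy=4.8,interpolation=cv2.INTER_CUBIC))
a=cv2.imread('pics/side6.png')[200:365,180:380]
cv2.imwrite('pics/side6z.png',cv2.resize(a,None,fx=3.6,fy=3.6,interpolation=cv2.INTER_CUBIC))
E
```

```text
14.45 [ 0.41655046 -0.17585117  0.21745447] [-0.02315419  0.13743721  0.61125236]
```

View pics/scene6z.png

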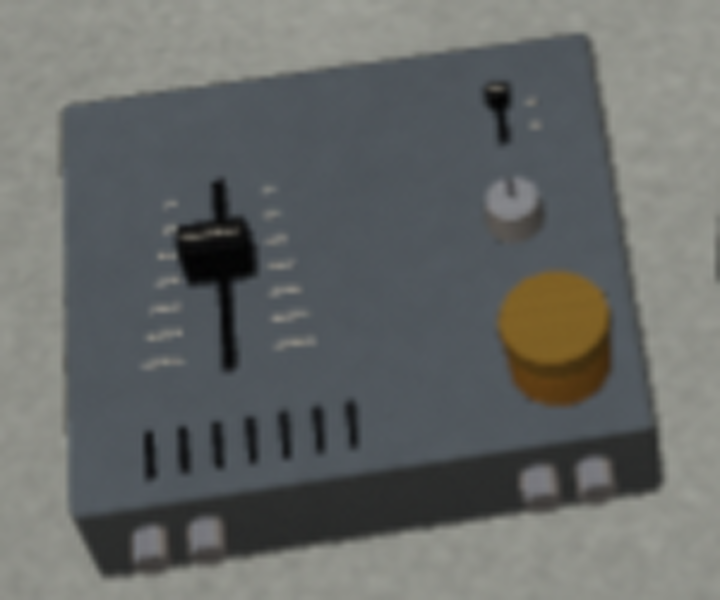

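View pics/side6z.png

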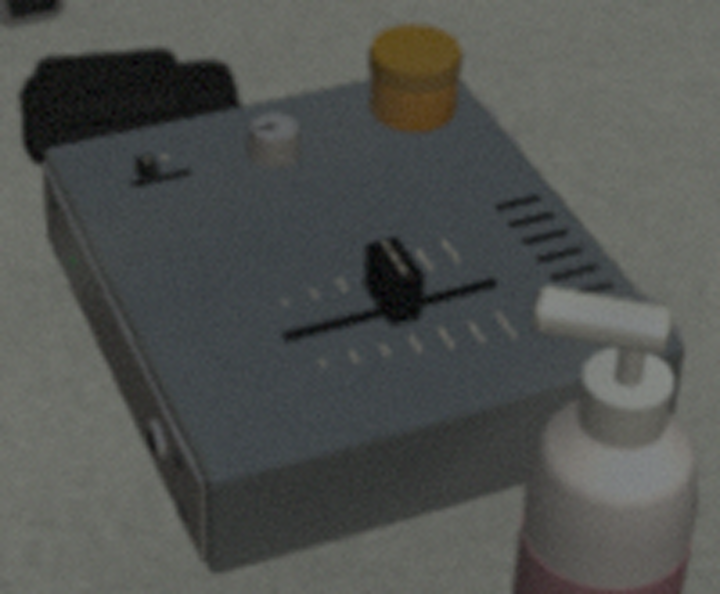

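The controller, jar, selector, bottle and mouse look unchanged. The cap line is now at scene zoom (212,235) and side zoom (397,257).

```bash
python3 - <<'E'
from h import *
S=camera_model('scene');D=camera_model('side')
s=lambda x,y:(100+(x+.5)/4.8-.5,140+(y+.5)/4.8-.5)
d=lambda x,y:(180+(x+.5)/3.6-.5,200+(y+.5)/3.6-.5)
p,e=tri(S,s(212,235),D,d(397,259));print(p,e,onz(S,s(212,235),.081),onz(D,d(397,259),.081))
a=np.array([.5465,-.122]);th=np.radians(3.58)
print('travel',(p[:2]-a)@[np.cos(th),np.sin(th)]+.036)
for n in('scene','side'):
    A,B=[cv2.imread(f'pics/{n}{i}.png').astype(int) for i in(0,6)]
    m=(cv2.blur(np.abs(A-B).max(2).astype(np.uint8),(3,3))>25).astype(np.uint8)
    k,_,st,_=cv2.connectedComponentsWithStats(m)
    print(n,[r.tolist() for r in st[1:] if r[4]>8])
E
```

```text
[ 0.54962422 -0.16655131  0.08127258] 0.0006338905892883455 [ 0.54972694 -0.16677977  0.081     ] [ 0.54959503 -0.16590215  0.081     ]
travel 0.036336247644123874
scene [[69, 0, 82, 82, 4401], [247, 0, 16, 9, 91], [136, 185, 19, 26, 360]]
side [[139, 0, 74, 32, 1477], [138, 26, 77, 36, 1505], [11, 41, 32, 52, 1154], [139, 52, 79, 155, 5691], [0, 93, 52, 69, 3001], [281, 262, 33, 23, 475], [304, 281, 9, 5, 34], [288, 285, 9, 5, 24]]
```

The measured travel is 36.3 mm, which is click three. The only differences between the before and after pictures are the arm and the lever cap.

```bash
python3 -c "
from station import *
print(sign_off())"
```

```text
the job is handed in; nothing more can be done
None
```

The level lever is seated in the third click above off, and the job is handed in after about 14.6 s on the robot's clock.

- **Down to off:** I pushed the lever with the shut fingertips from about click five to its off stop. At the stop the tip stayed put at x = 0.529 m while the force along x rose to 8.6 N.
- **Up to click three:** I pushed it back up from the front in steps of 1 to 2 mm. There were three force peaks of about 3–4 N, at tip x = 0.496, 0.508 and 0.520 m. Each was followed by the lever snapping on ahead of the tip. I then backed the arm away and lifted it clear.
- **Last checks:** Measured from two views, the lever's travel is 36.3 mm against the 36 mm of click three. The cap's top stands at 0.081 m, as it should. Comparing the pictures from before and after, only the arm and the lever cap changed, so the controller, selector, jar, bottle and mouse stayed where they were.
- **Disagreement:** In my first measurement, the centre taken from the box corners sat about 2 mm off along x from the centre implied by the slot and trimmer. I used the second, and the contact forces agreed with it. No check failed.

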